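# Put the cleaning brush away flat in its case

## Task

Put the dry cleaning brush away in its case: lift the lid off the blue case by its knob and set it down, without dropping it, knob up on the cork mat. Then draw the brush up out of the caddy by its handle and, without letting go of it, press its bristle end on the bare worktop and move the hand aside and down so that the brush swings over between the fingers until it is nearly level. Lay it in the case, flat on the floor, and let go; leave everything else where it is.

Things in the scene. Friction and masses are not known exactly. Their poses are not given: they have to be found in the camera images.
- case: Long low blue box, fixed, open at the top under its lid: outside 196 x 92 mm (x, y), 34 mm high, walls and floor 4 mm, so inside 188 x 84 x 30 mm. Origin at the centre of its underside; x along its length.
- lid_knob (a point): Middle of the black knob of the loose lid on the case, on the lid's centre; z up when the knob is up, x along the lid's length. Knob: 26 mm diameter from 9.5 mm below to 9.5 mm above this point, top 12.5 mm above it, narrower neck below. Top of the lid's plate 20.5 mm below this point. No catch: the lid lifts straight off. Set down on the mat, this point is 35.5 mm above the worktop.
- lid: The lid: plate 200 x 96 mm (x, y), 4 mm thick, with a plug 180 x 76 mm reaching 6 mm below the plate into the case; about 0.14 kg. Origin at the centre of the plate's underside, 24.5 mm below lid_knob.
- mat: Rectangular cork mat fixed on the worktop, 240 x 130 mm (x, y), 5 mm thick. Origin at the centre of its underside.
- caddy: White caddy, fixed, two square compartments side by side along y, open at the top: 44 x 80 mm (x, y), 55 mm high, walls and floor 4 mm, on a steel foot plate 70 x 110 mm, 3 mm thick. Origin at the centre of its underside. The worktop between it and the robot is bare (0.36 to 0.56 m ahead, 0.10 m to each side); other objects, up to 0.2 m tall, stand only farther than 0.69 m ahead or 0.36 m to either side.
- brush_mid (a point): Middle of the cleaning brush, 150 mm long, on its axis. It stands upright in the caddy's +y compartment (36 x 34 mm), bristles down, with 5 to 8 mm of play round the head. z runs lengthwise from the bristle end (-75 mm) to the handle's end (+75 mm). The wooden handle is a straight bar 16 mm (x) by 14 mm (y), from -23 to +75 mm along z.
- brush_foot (a point): Centre of the brush's flat square bristle end, 75 mm from brush_mid along -z; same axes.
- brush: The whole rigid brush, about 0.06 kg; origin at brush_foot, same axes. From the bristle end: stiff dark bristle block 20 x 26 mm (x, y), 36 mm long; steel ferrule 21 x 28 mm, up to 53 mm; then the handle. Pinched firmly, it does not turn in the fingers by its own weight, but does when its end is pressed and dragged on the worktop (a few N).
Mind the look-alikes: they are no part of the job. There is more than one size of the brush; the one meant has the size given above.

How it is judged:
By the outcome, as a careful person would: the job done as asked, in the order asked, and still so for the second after the job is handed in, with the robot touching nothing.
It also fails if it takes over 72 s, if anything falls off the work surface, if the arm or the gripper's body presses on something with over 40 N, if the wrist force passes 120 N, or if a joint passes its speed limit or range.

## Robot

A 6-joint arm with a two-finger parallel gripper is mounted at the origin on the work surface. World frame = base frame: x ahead of the robot, y to its left, z up, the work surface at z = 0. Lengths are in m, angles in rad, forces in N, time in s.
With the tool pointing down it reaches from about 0.35 to 0.775 m from the base axis. Payload 7.3 kg.
Tool frame: the origin (TCP) lies midway between the tips of the shut fingers; the grasp point (between the pads) lies 19 mm behind it (robot.grip_depth is the z of the grasp point in the tool frame, in m); z points along the fingers, y is the line along which they close (so a half turn about z gives the same grasp; the last joint's range is limited). The gripper opens to 92 mm and grips with 3 to 60 N. Pads are 19 mm wide; open, the fingers measure 130 mm over their backs; the gripper's body (75 mm by 190 mm) begins 47 mm behind the grasp point.
Start: joints at [-1.281, 0.342, 1.524, -0, 1.275, -0.146], TCP at [0.222, -0.476, 0.206] pointing down, gripper open.
Joint ranges: [-2.53, 2.53], [-0.77, 2.02], [0.04, 2.7], [-1, 4.14], [0.28, 2.66], [-3.11, 3.11]. Speed limits (rad/s): [2.57, 2.57, 3.14, 3.14, 3.14, 3.14].

## Interface

Orientations are given as [roll, pitch, yaw] about the fixed x, y, z axes, in that order (R = Rz(yaw) Ry(pitch) Rx(roll)).
In Python, from cell import robot, viewer gives the robot as it stands.
- The arm moves only by the tool step_arm, never from a script. Its argument "increments" is a list of rows, each an object with "delta_pos": the shift along the tool's x, y, z in cm, a list of three; "dr": the turn, a rotation vector about the tool's x, y, z in degrees, a list of three; "fingers": the closure, from -1 (fully open) to 1 (shut), so that 0 is half open. In form: [{"delta_pos": [tx, ty, tz], "dr": [wx, wy, wz], "fingers": fingers}, ...]. A call has exactly 5 rows; each row is the pose to reach, as a shift and turn from the pose commanded when the call began, along the tool's axes at that moment; what a row does not reach only later rows make up. A row lasts 1/8 s, in which the tool goes at most 62.5 mm and 10.7 degrees, less where a joint would pass 70% of its speed; a pose out of reach is approached as far as the arm can. A call with a gripper value outside its range is refused whole. The fingers move at their own pace and stop on an object; "newtons" is the grip in N (left out, the last holds). Time passes only in rows, so rows that repeat a pose let the fingers close, or fill a call up. It gives the time, the measured TCP pose, the force, the opening and the grip force at its end, in the units of the state.
- robot.observe(): the state, without advancing time (a new reading comes with each control period).
- viewer.read_camera(name): name is "side" or "top"; returns the picture (420x560x3 uint8, red, green, blue); there is no depth.
- viewer.camera_params(name): a dict with "K" (3x3 intrinsics, pixels), "T" (4x4, takes a point from camera to world coordinates). Camera axes: x right, y down, z forward; pixel columns grow to the right and rows downward; lengths in m; the calibration is good to about 2 mm. A picture is of the moment at which its call begins. camera_params takes no time and is no camera call.
- robot.hand_in(): hands the job in; it is judged then, once.
The state is a dict: "time": time; "qpos": joint angles; "qvel": joint speeds; "joint_efforts": joint torques, N m; "tool_pos": TCP position; "tool_rot": TCP orientation; "contact_force": force on the tool from outside, world axes, zero at the start; "torque": the same for the moment, N m; "opening": finger opening in m; "grip_force": force on a finger pad.
Only numpy, scipy, OpenCV 4.12 (cv2) and the standard library are available. Lean on these libraries where they do the work, as an engineer would, in place of code of your own. Each camera call takes 0.05 s, during which the arm holds its last target. There are 200 camera calls.

## Working session

There is one attempt and no reset: what is moved stays moved. The work goes in short steps, Python scripts to look and compute and a tool call to move; the robot and the scene stay as the last step left them, time stands still between calls to the robot, and variables do not carry over. Pictures are saved under pics/ and viewed, at most 10 in all, crops included, and the job is handed in when it is done.

Besides the shell and the picture viewer there is one more tool, called after "Call:" as name([rows], argument=value, ...), one row to a line, values as JSON. step_arm: Moves the arm, as the interface text tells. Its arguments: {"type":"object","properties":{"increments":{"type":"array"},"newtons":{"type":"number"}},"required":["increments"]}

```bash
mkdir -p pics; ls
python3 - <<'E'
from cell import robot, viewer
import cv2,numpy as np
for n in("side","top"):
    im=viewer.read_camera(n); cv2.imwrite(f"pics/{n}0.png",im[:,:,::-1]); p=viewer.camera_params(n); print(n,p["K"].tolist(),np.round(p["T"],4).tolist())
print(robot.observe(), robot.grip_depth)
E
```

```text
pics
side [[432.88861988809344, 0.0, 277.61730599625844], [0.0, 432.88861988809344, 210.21286193095509], [0.0, 0.0, 1.0]] [[-0.9846, -0.0909, 0.1492, 0.5011], [-0.1745, 0.5517, -0.8156, 0.7386], [-0.0082, -0.8291, -0.5591, 0.6102], [0.0, 0.0, 0.0, 1.0]]
top [[382.46334515196156, 0.0, 276.9278296223196], [0.0, 382.46334515196156, 207.12262393022178], [0.0, 0.0, 1.0]] [[-0.0059, -0.9964, 0.0842, 0.5592], [-0.9993, 0.0028, -0.037, 0.0179], [0.0367, -0.0843, -0.9958, 0.8483], [0.0, 0.0, 0.0, 1.0]]
{'time': 0.1, 'qpos': array([-1.28099427e+00,  3.42679518e-01,  1.52486027e+00,  1.07742131e-05,
        1.27540781e+00, -1.46001473e-01]), 'qvel': array([ 0.00016767, -0.00017912, -0.00187462, -0.00067252, -0.00113839,
       -0.00048487]), 'joint_efforts': array([ 2.14618260e-03, -4.32002556e+01, -2.44694817e+01,  7.18892715e-02,
        5.26707165e-02, -5.53426821e-05]), 'tool_pos': array([ 0.22154046, -0.4755656 ,  0.20562211]), 'tool_rot': array([-3.14025362e+00, -2.07315324e-04,  4.35800251e-01]), 'contact_force': array([-0.65460848, -0.66095778, -0.25453188]), 'torque': array([-0.03794866,  0.00589773, -0.03334591]), 'grip_force': 0.0, 'opening': 0.09174525536681538} -0.0188
```

View pics/side0.png

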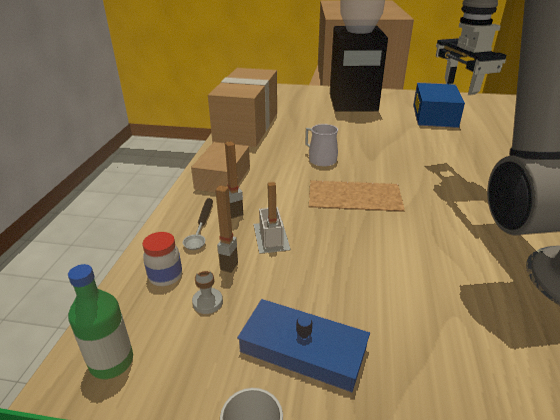

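View pics/top0.png

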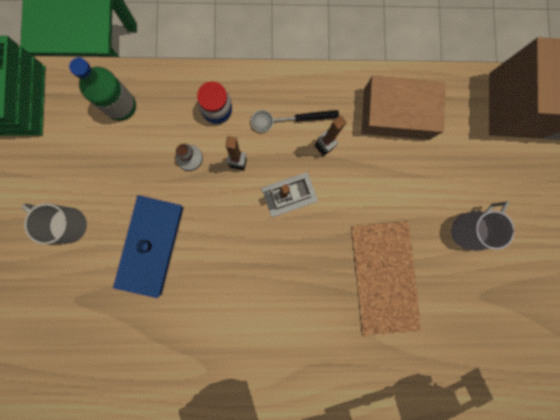

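The side view shows the blue lidded case (knob at about 304,326), the caddy with its brush (272,215) and the mat (355,195). In the top view the case is at (148,247), the caddy at (290,194) and the mat at (386,277). The look-alike brushes stand free at (236,152) and (328,135). I'll enlarge these next.

Run:
```python
import cv2,numpy as np
t=cv2.imread("pics/top0.png");s=cv2.imread("pics/side0.png")
def c(im,x,y,w,h,W,H):return cv2.resize(im[y:y+h,x:x+w],(W,H),interpolation=cv2.INTER_CUBIC)
# 400x300 tiles
a=c(t,95,185,120,120,300,300)#2.5
b=c(t,255,168,70,52,400,297) 
d=c(s,230,295,150,100,400,267)
e=c(s,245,175,60,80,225,300)#3.75
out=np.zeros((600,700,3),np.uint8)
out[:300,:300]=a; out[:297,300:700]=b; out[300:567,:400]=d; out[300:600,400:625]=e
cv2.imwrite("pics/crop0.png",out)
```

```text
(no output)
```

View pics/crop0.png

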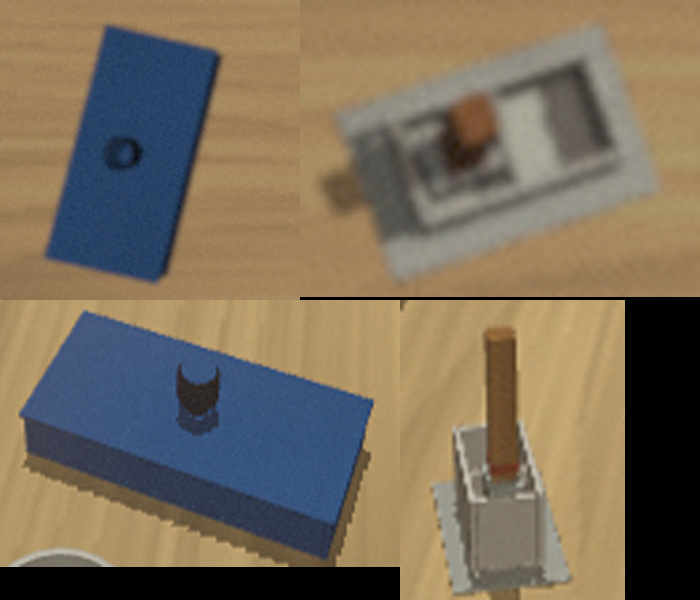

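```bash
cat > h.py <<'E'
import numpy as np
from scipy.optimize import least_squares
from cell import robot, viewer
P={n:viewer.camera_params(n) for n in("side","top")}
def proj(n,X):
    T=P[n]["T"];c=(np.asarray(X)-T[:3,3])@T[:3,:3];u=c@P[n]["K"].T;return u[...,:2]/u[...,2:]
def rz(a):return np.array([[np.cos(a),-np.sin(a),0],[np.sin(a),np.cos(a),0],[0,0,1]])
def fit(model,obs,x0):
    "model: points local; obs: list (cam, idx, u,v); x=[x,y,z,yaw]"
    m=np.array(model,float)
    f=lambda x:np.concatenate([proj(n,rz(x[3])@m[i]+x[:3])-[u,v] for n,i,u,v in obs])
    r=least_squares(f,x0,loss="soft_l1");return r.x,np.round(r.fun,1)
def rect(a,b,z=0):return [[a/2,b/2,z],[a/2,-b/2,z],[-a/2,-b/2,z],[-a/2,b/2,z]]
def show(k,r):print(k,np.round(r[0],4),r[1].tolist())
E
cat > m.py <<'E'
from h import *
p=lambda uv:0
# corner order for lid: x along length (~ +y world dir?): yaw guess = ~75deg ; find by nearest corner
def auto(model,x0,obs):
    m=np.array(model,float);o=[]
    for n,u,v in obs:
        q=proj(n,(rz(x0[3])@m.T).T+np.array(x0[:3]));o.append((n,int(np.argmin(((q-[u,v])**2).sum(1))),u,v))
    print([k[1] for k in o]);return fit(model,o,x0)
show("lid top",auto(rect(.2,.096),[.47,.29,.038,-1.8+np.pi],[("top",137.8,195.4),("top",182,205.5),("top",113.4,288.2),("top",159,297.5),("side",262.2,299.1),("side",369.9,333.3),("side",354.9,379.4),("side",238.2,337.4)]))
show("knobtop",fit([[0,0,0]],[("top",0,144.2,246.2),("side",0,304.2,321)],[.47,.29,.07,0]))
show("foot",auto(rect(.07,.11,0),[.6,-.01,.003,-.3+0.6],[("top",261.7,188.7),("top",307.5,172.4),("top",318,200.4),("top",271.6,217),("side",253.8,224.9),("side",259.7,252.9),("side",290.3,249.7)]))
show("rim",auto(rect(.044,.08,0),[.6,-.01,.058,.3],[("top",271.6,189.9),("top",304.9,179.4),("top",310.1,196.9),("top",276.9,207.9)]))
show("handle end",fit([[0,0,0]],[("top",0,285.6,188.65),("side",0,271.7,183.8)],[.6,0,.15,0]))
show("mat",auto(rect(.24,.13),[.4,-.26,.005,1.6],[("top",351,226),("top",408,221),("top",420,329),("top",362,335),("side",311,181),("side",403,186),("side",403,209),("side",307,205)]))
E
python3 m.py
```

```text
[1, 2, 0, 3, 2, 3, 0, 1]
lid top [0.5462 0.2567 0.0312 0.6804] [0.3, -0.0, 14.9, 63.3, -12.0, -64.2, 1.5, 1.0, 74.4, -2.6, -0.0, -0.8, -90.5, 5.0, -0.5, 2.0]
knobtop [0.5472 0.2562 0.0668 0.    ] [0.0, 0.0, -0.0, -0.0]
[0, 1, 1, 0, 1, 0, 0]
foot [ 0.6499 -0.0604 -0.0054  0.5721] [6.9, 10.3, 1.8, 0.4, -8.7, -27.6, -3.0, -18.0, 0.9, 0.0, 12.0, -1.4, -18.6, 1.8]
[1, 1, 1, 1]
rim [ 0.6902 -0.0388 -0.4375  0.0559] [19.3, 3.5, -14.0, 14.0, -19.2, -3.5, 14.0, -14.5]
handle end [ 0.6523 -0.024   0.1524  0.    ] [-0.0, -0.1, 0.2, 0.0]
[1, 2, 3, 0, 2, 3, 0, 1]
mat [ 0.4757 -0.2614 -0.0038  2.1513] [-23.2, 56.2, 7.1, 1.3, 28.2, -58.4, -1.0, -3.0, 1.1, -1.5, -51.3, -15.5, -1.0, 3.7, 50.4, 20.1]
```

```bash
sed -i 's/\[.47,.29,.038,-1.8+np.pi\]/[.546,.256,.038,-.25]/; s/\[.6,-.01,.003,-.3+0.6\]/[.645,-.03,.003,.33]/; s/\[.6,-.01,.058,.3\]/[.645,-.03,.058,.33]/; s/\[.4,-.26,.005,1.6\]/[.476,-.261,.005,.1]/' m.py; python3 m.py
```

```text
[0, 1, 3, 2, 1, 2, 3, 0]
lid top [ 0.5464  0.2576  0.0336 -0.2327] [0.4, -0.5, 0.6, -0.3, -0.1, 0.2, -0.2, 1.3, -0.3, -0.1, 0.3, -0.3, 0.3, 0.2, -0.8, 0.5]
knobtop [0.5472 0.2562 0.0668 0.    ] [0.0, 0.0, -0.0, -0.0]
[0, 1, 2, 3, 1, 0, 3]
foot [ 0.6592 -0.0427 -0.0008  0.3386] [-0.3, -0.7, -0.1, -0.5, 0.2, 0.6, 0.4, 0.5, -0.2, -0.4, -0.2, 0.4, 0.4, 0.1]
[0, 1, 2, 3]
rim [ 0.6642 -0.0469 -0.0238  0.3041] [-0.2, -0.3, -0.5, -0.1, 0.2, 0.5, 0.4, -0.1]
handle end [ 0.6523 -0.024   0.1524  0.    ] [-0.0, -0.1, 0.2, 0.0]
[0, 1, 2, 3, 1, 2, 3, 0]
mat [ 0.4749 -0.2524  0.0025  0.0722] [0.2, -0.9, 0.5, -0.3, 0.1, 0.8, -0.5, 0.1, -0.8, -0.4, -5.1, -1.5, 1.5, 2.0, 1.1, 1.1]
```

```bash
cat >> h.py <<'E'
from scipy.spatial.transform import Rotation as R
def go(x,y,z,yaw,rpy=None):
    s=robot.observe();T=R.from_euler("xyz",s["tool_rot"]);G=R.from_euler("xyz",rpy if rpy else [np.pi,0,yaw])
    print("t %.2f"%s["time"],"now",np.round(s["tool_pos"],4),np.round(s["tool_rot"],3),"pos cm",np.round(T.inv().apply(np.array([x,y,z])-s["tool_pos"])*100,2),"dr",np.round((T.inv()*G).as_rotvec(degrees=True),1))
E
python3 - <<'E'
from h import *
go(.547,.2567,.13,1.338)
for n,t,s in(("near",(232,142),(223,190)),("far",(339,120),(231,145))): show(n,fit([[0,0,0]],[("top",0,*t),("side",0,*s)],[.7,0,.15,0]))
E
```

```text
t 0.10 now [ 0.2215 -0.4756  0.2056] [-3.14  -0.     0.436] pos cm [ 60.41 -52.63   7.65] dr [ -0.1  -0.  -51.7]
near [0.7287 0.0713 0.1874 0.    ] [0.1, 0.7, -0.7, -0.1]
far [ 0.7681 -0.1181  0.1885  0.    ] [0.1, 1.0, -2.2, -0.2]
```

Call:
step_arm([
  {"delta_pos": [60.4, -52.6, 0], "dr": [0, 0, -51.7], "fingers": -1},
  {"delta_pos": [60.4, -52.6, 0], "dr": [0, 0, -51.7], "fingers": -1},
  {"delta_pos": [60.4, -52.6, 0], "dr": [0, 0, -51.7], "fingers": -1},
  {"delta_pos": [60.4, -52.6, 0], "dr": [0, 0, -51.7], "fingers": -1},
  {"delta_pos": [60.4, -52.6, 0], "dr": [0, 0, -51.7], "fingers": -1},
], newtons=20)

```text
time: 0.72
tool_pos: [0.349, -0.1885, 0.2061]
tool_rot: [3.141, -0.0, 1.343]
contact_force: [1.6, -1.4, -0.1]
opening: 0.0917
grip_force: 0.0
```

```bash
python3 -c "
from h import *
go(.547,.2567,.13,1.338)"
```

```text
t 0.72 now [ 0.349  -0.1885  0.2061] [ 3.141 -0.     1.343] pos cm [47.84  9.23  7.62] dr [ 0.  -0.   0.3]
```

Call:
step_arm([
  {"delta_pos": [47.8, 9.2, 0], "dr": [0, 0, 0], "fingers": -1},
  {"delta_pos": [47.8, 9.2, 0], "dr": [0, 0, 0], "fingers": -1},
  {"delta_pos": [47.8, 9.2, 0], "dr": [0, 0, 0], "fingers": -1},
  {"delta_pos": [47.8, 9.2, 4], "dr": [0, 0, 0], "fingers": -1},
  {"delta_pos": [47.8, 9.2, 4], "dr": [0, 0, 0], "fingers": -1},
])

```text
time: 1.35
tool_pos: [0.4769, 0.0956, 0.1894]
tool_rot: [3.141, 0.0, 1.338]
contact_force: [1.5, -0.4, 0.2]
opening: 0.0918
grip_force: 0.0
```

```bash
python3 -c "
from h import *
go(.547,.2567,.13,1.338)"
```

```text
t 1.35 now [0.4769 0.0956 0.1894] [3.141 0.    1.338] pos cm [17.29  3.11  5.93] dr [0. 0. 0.]
```

Call:
step_arm([
  {"delta_pos": [17.3, 3.1, 5.9], "dr": [0, 0, 0], "fingers": -0.3},
  {"delta_pos": [17.3, 3.1, 5.9], "dr": [0, 0, 0], "fingers": -0.3},
  {"delta_pos": [17.3, 3.1, 5.9], "dr": [0, 0, 0], "fingers": -0.3},
  {"delta_pos": [17.3, 3.1, 5.9], "dr": [0, 0, 0], "fingers": -0.3},
  {"delta_pos": [17.3, 3.1, 5.9], "dr": [0, 0, 0], "fingers": -0.3},
])

```text
time: 1.98
tool_pos: [0.546, 0.2544, 0.1301]
tool_rot: [-3.141, 0.001, 1.339]
contact_force: [-0.4, 0.4, 1.0]
opening: 0.0602
grip_force: 0.0
```

Run:
```python
from h import *
go(.547,.2567,.043,1.338)
import cv2
for n in("side","top"):
    cv2.imwrite(f"pics/{n}1.png",viewer.read_camera(n)[:,:,::-1])
s=robot.observe();p=s["tool_pos"]
print(proj("side",[p[0],p[1],p[2]]),proj("top",[p[0],p[1],p[2]]))
a=cv2.imread("pics/side1.png")[190:390,200:400];b=cv2.imread("pics/top1.png")[180:320,80:220]
cv2.imwrite("pics/c1.png",np.hstack([cv2.resize(a,(400,400)),cv2.resize(b,(400,400))]))
```

```text
t 1.98 now [0.546  0.2544 0.1301] [-3.141e+00  1.000e-03  1.339e+00] pos cm [0.25 0.06 8.71] dr [-0.1  0.1  0. ]
[305.94951418 291.30346609] [134.71197989 247.19999706]
```

View pics/c1.png

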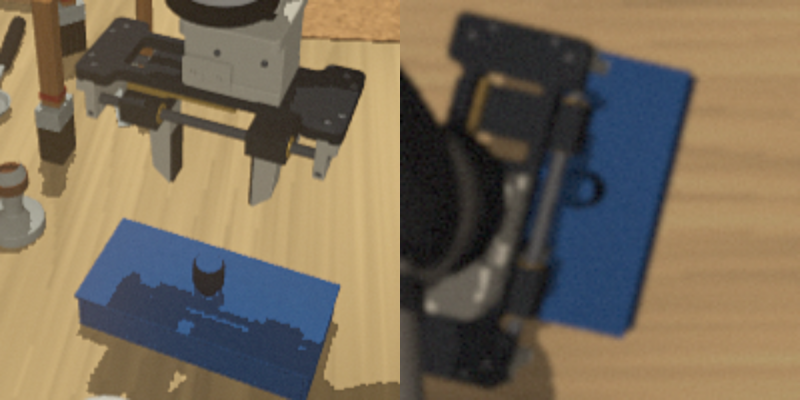

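The side crop shows the open fingertips at about (283,279) and (331,291), straddling the knob at (304,327). The arm hides the fingers in the top crop. The tips look a bit higher than predicted, so I'll go down partway and look again.

Call:
step_arm([
  {"delta_pos": [0.1, 0, 5.0], "dr": [0, 0, 0], "fingers": -0.1},
  {"delta_pos": [0.1, 0, 5.0], "dr": [0, 0, 0], "fingers": -0.1},
  {"delta_pos": [0.1, 0, 5.0], "dr": [0, 0, 0], "fingers": -0.1},
  {"delta_pos": [0.1, 0, 5.0], "dr": [0, 0, 0], "fingers": -0.1},
  {"delta_pos": [0.1, 0, 5.0], "dr": [0, 0, 0], "fingers": -0.1},
])

```text
time: 2.7
tool_pos: [0.5474, 0.2558, 0.082]
tool_rot: [3.14, -0.001, 1.338]
contact_force: [-0.1, 0.1, -0.2]
opening: 0.0505
grip_force: 0.0
```

Run:
```python
from h import *
go(.547,.2567,.043,1.338)
import cv2
cv2.imwrite("pics/side2.png",viewer.read_camera("side")[:,:,::-1])
s=robot.observe();p=s["tool_pos"];Y=R.from_euler("xyz",s["tool_rot"]).apply([0,1,0])*s["opening"]/2
print(s["opening"],proj("side",np.array([p,p+Y,p-Y]))-[240,260])
a=cv2.imread("pics/side2.png")[260:360,240:370]
cv2.imwrite("pics/c2.png",cv2.resize(a,(780,600),interpolation=cv2.INTER_CUBIC))
```

```text
t 2.70 now [0.5474 0.2558 0.082 ] [ 3.140e+00 -1.000e-03  1.338e+00] pos cm [ 0.07 -0.06  3.9 ] dr [ 0.1 -0.1  0. ]
0.05043890862181952 [[64.47747989 54.48568989]
 [49.93377936 49.88310484]
 [79.3757788  59.20049323]]
```

View pics/c2.png

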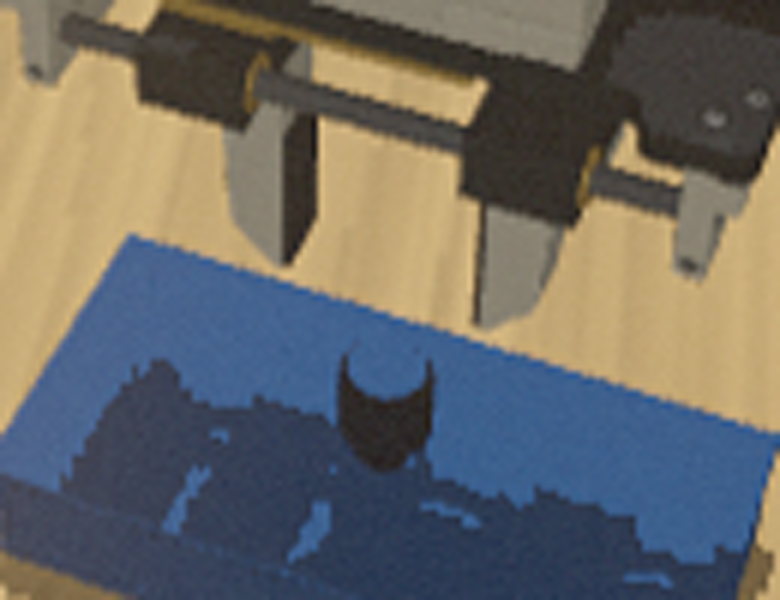

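The crop shows near inner tip corners at about (287,304) and (320,315), with the knob centred between them at u≈304. They are several pixels higher than the projected TCP. I'll descend in small steps, watching the force.

Call:
step_arm([
  {"delta_pos": [0.1, -0.05, 1.5], "dr": [0, 0, 0], "fingers": -0.1},
  {"delta_pos": [0.1, -0.05, 2.5], "dr": [0, 0, 0], "fingers": -0.1},
  {"delta_pos": [0.1, -0.05, 3.2], "dr": [0, 0, 0], "fingers": -0.1},
  {"delta_pos": [0.1, -0.05, 3.7], "dr": [0, 0, 0], "fingers": -0.1},
  {"delta_pos": [0.1, -0.05, 3.7], "dr": [0, 0, 0], "fingers": -0.1},
])

```text
time: 3.38
tool_pos: [0.5462, 0.2567, 0.0431]
tool_rot: [-3.141, 0.001, 1.338]
contact_force: [-0.2, -0.2, 0.2]
opening: 0.0506
grip_force: 0.0
```

Run:
```python
from h import *
go(.547,.2567,.043,1.338)
import cv2
cv2.imwrite("pics/side3.png",viewer.read_camera("side")[:,:,::-1])
s=robot.observe();p=s["tool_pos"];Q=R.from_euler("xyz",s["tool_rot"]);Y=Q.apply([0,1,0])*s["opening"]/2;X=Q.apply([.0095,0,0]);Z=Q.apply([0,0,-.019])
print(s["opening"],((proj("side",np.array([p,p+Y+X,p+Y-X,p-Y+X,p-Y-X,p+Z+Y+X,p+Z-Y+X]))-[240,260])*6).round())
a=cv2.imread("pics/side3.png")[260:360,240:370]
cv2.imwrite("pics/c3.png",cv2.resize(a,(780,600),interpolation=cv2.INTER_CUBIC))
```

```text
t 3.38 now [0.5462 0.2567 0.0431] [-3.141e+00  1.000e-03  1.338e+00] pos cm [0.01 0.07 0.01] dr [-0.  0.  0.]
0.05037545762261488 [[385. 426.]
 [288. 423.]
 [313. 374.]
 [461. 480.]
 [483. 429.]
 [288. 376.]
 [464. 433.]]
```

View pics/c3.png

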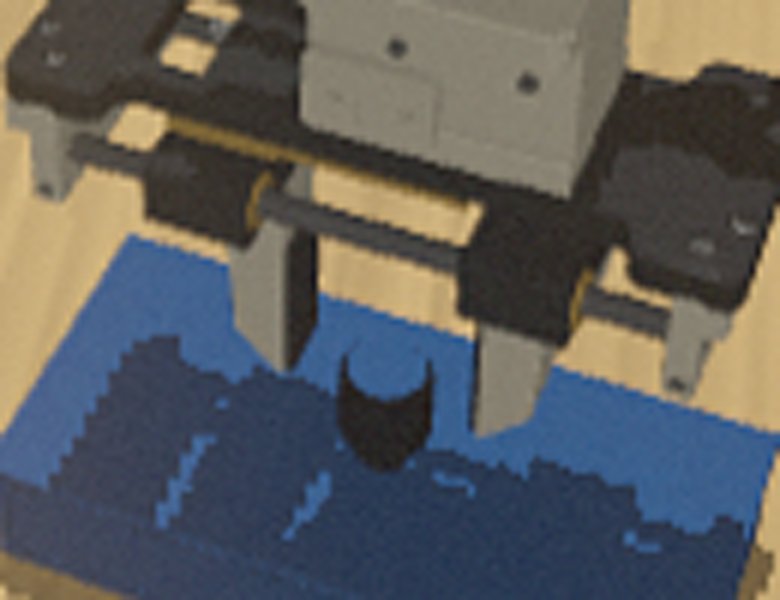

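The near tip corners are at crop (287,372) and (474,436), which puts the tips about 19 mm above the reported TCP. I'll probe gently downward for contact with the lid plate to settle it.

Call:
step_arm([
  {"delta_pos": [0, 0.05, 0.3], "dr": [0, 0, 0], "fingers": -0.1},
  {"delta_pos": [0, 0.05, 0.5], "dr": [0, 0, 0], "fingers": -0.1},
  {"delta_pos": [0, 0.05, 0.6], "dr": [0, 0, 0], "fingers": -0.1},
  {"delta_pos": [0, 0.05, 0.65], "dr": [0, 0, 0], "fingers": -0.1},
  {"delta_pos": [0, 0.05, 0.65], "dr": [0, 0, 0], "fingers": -0.1},
])

```text
time: 4.05
tool_pos: [0.547, 0.2567, 0.0372]
tool_rot: [3.141, 0.0, 1.338]
contact_force: [0.5, 0.1, -0.1]
opening: 0.0509
grip_force: 0.0
```

Call:
step_arm([
  {"delta_pos": [0, 0, 0], "dr": [0, 0, 0], "fingers": 0.22},
  {"delta_pos": [0, 0, 0], "dr": [0, 0, 0], "fingers": 0.22},
  {"delta_pos": [0, 0, 0], "dr": [0, 0, 0], "fingers": 0.22},
  {"delta_pos": [0, 0, 0.3], "dr": [0, 0, 0], "fingers": 0.22},
  {"delta_pos": [0, 0, 0.3], "dr": [0, 0, 0], "fingers": 0.22},
])

```text
time: 4.68
tool_pos: [0.5467, 0.2566, 0.0338]
tool_rot: [-3.141, 0.0, 1.338]
contact_force: [-0.0, 0.1, 1.0]
opening: 0.0361
grip_force: 0.0
```

Call:
step_arm([
  {"delta_pos": [0, 0, 0.2], "dr": [0, 0, 0], "fingers": 0.22},
  {"delta_pos": [0, 0, 0.3], "dr": [0, 0, 0], "fingers": 0.22},
  {"delta_pos": [0, 0, 0.4], "dr": [0, 0, 0], "fingers": 0.22},
  {"delta_pos": [0, 0, 0.4], "dr": [0, 0, 0], "fingers": 0.22},
  {"delta_pos": [0, 0, 0.4], "dr": [0, 0, 0], "fingers": 0.22},
])

```text
time: 5.3
tool_pos: [0.547, 0.2567, 0.0302]
tool_rot: [3.141, 0.0, 1.338]
contact_force: [-0.4, 0.1, 0.1]
opening: 0.0359
grip_force: 0.0
```

Call:
step_arm([
  {"delta_pos": [0, 0, 0.2], "dr": [0, 0, 0], "fingers": 0.22},
  {"delta_pos": [0, 0, 0.3], "dr": [0, 0, 0], "fingers": 0.22},
  {"delta_pos": [0, 0, 0.4], "dr": [0, 0, 0], "fingers": 0.22},
  {"delta_pos": [0, 0, 0.4], "dr": [0, 0, 0], "fingers": 0.22},
  {"delta_pos": [0, 0, 0.4], "dr": [0, 0, 0], "fingers": 0.22},
])

```text
time: 5.92
tool_pos: [0.547, 0.2567, 0.0261]
tool_rot: [3.142, 0.0, 1.338]
contact_force: [0.4, -0.1, 0.5]
opening: 0.036
grip_force: 0.0
```

Call:
step_arm([
  {"delta_pos": [0, 0, 0.1], "dr": [0, 0, 0], "fingers": 0.22},
  {"delta_pos": [0, 0, 0.2], "dr": [0, 0, 0], "fingers": 0.22},
  {"delta_pos": [0, 0, 0.3], "dr": [0, 0, 0], "fingers": 0.22},
  {"delta_pos": [0, 0, 0.3], "dr": [0, 0, 0], "fingers": 0.22},
  {"delta_pos": [0, 0, 0.3], "dr": [0, 0, 0], "fingers": 0.22},
])

```text
time: 6.55
tool_pos: [0.547, 0.2567, 0.0231]
tool_rot: [3.141, 0.0, 1.338]
contact_force: [-0.2, 1.0, 1.2]
opening: 0.0359
grip_force: 0.0
```

Run:
```python
from h import *
import cv2
cv2.imwrite("pics/side4.png",viewer.read_camera("side")[:,:,::-1])
s=robot.observe();p=s["tool_pos"];Q=R.from_euler("xyz",s["tool_rot"]);Y=Q.apply([0,1,0])*s["opening"]/2;X=Q.apply([.0095,0,0]);Z=Q.apply([0,0,-.019])
print(s["opening"],((proj("side",np.array([p,p+Y+X,p-Y+X,p+Z+Y+X,p+Z-Y+X]))-[260,280])*8).round())
a=cv2.imread("pics/side4.png")[280:355,260:360]
cv2.imwrite("pics/c4.png",cv2.resize(a,(800,600),interpolation=cv2.INTER_CUBIC))
```

```text
0.03604660553642469 [[349. 472.]
 [253. 479.]
 [415. 534.]
 [254. 418.]
 [418. 473.]]
```

View pics/c4.png

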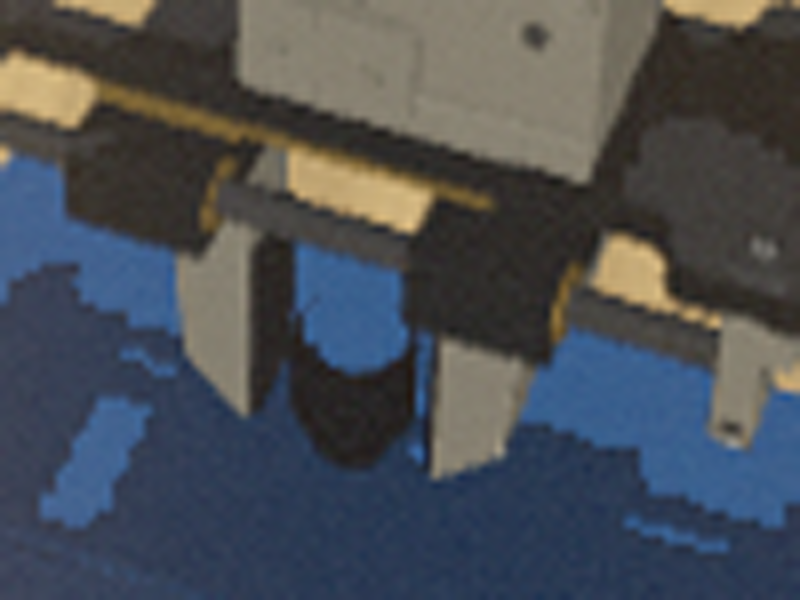

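The near tip corners are at crop (248,415) and (432,480), with the knob between them. That matches tips about 19 mm behind the reported TCP, so the real tips are at z≈0.042, a good height for the knob. I'll treat tip z as reported z + 0.019, then close and test-lift.

Call:
step_arm([
  {"delta_pos": [0, 0, 0], "dr": [0, 0, 0], "fingers": 1},
  {"delta_pos": [0, 0, 0], "dr": [0, 0, 0], "fingers": 1},
  {"delta_pos": [0, 0, 0], "dr": [0, 0, 0], "fingers": 1},
  {"delta_pos": [0, 0, 0], "dr": [0, 0, 0], "fingers": 1},
  {"delta_pos": [0, 0, 0], "dr": [0, 0, 0], "fingers": 1},
], newtons=40)

```text
time: 7.22
tool_pos: [0.5469, 0.2567, 0.0232]
tool_rot: [3.141, 0.0, 1.338]
contact_force: [0.7, 0.2, -0.0]
opening: 0.0246
grip_force: 40.0
```

Call:
step_arm([
  {"delta_pos": [0, 0, -0.5], "dr": [0, 0, 0], "fingers": 1},
  {"delta_pos": [0, 0, -1], "dr": [0, 0, 0], "fingers": 1},
  {"delta_pos": [0, 0, -2], "dr": [0, 0, 0], "fingers": 1},
  {"delta_pos": [0, 0, -3], "dr": [0, 0, 0], "fingers": 1},
  {"delta_pos": [0, 0, -3], "dr": [0, 0, 0], "fingers": 1},
])

```text
time: 7.85
tool_pos: [0.5477, 0.257, 0.0545]
tool_rot: [3.139, -0.001, 1.338]
contact_force: [0.3, -0.4, -1.8]
opening: 0.0248
grip_force: 40.0
```

Run:
```python
from h import *
import cv2
go(.475,-.252,.15,1.643)
cv2.imwrite("pics/side5.png",viewer.read_camera("side")[:,:,::-1]);cv2.imwrite("pics/top5.png",viewer.read_camera("top")[:,:,::-1])
```

```text
t 7.85 now [0.5477 0.257  0.0545] [ 3.139e+00 -1.000e-03  1.338e+00] pos cm [-51.19   4.68  -9.6 ] dr [  0.1  -0.  -17.5]
```

Call:
step_arm([
  {"delta_pos": [-2, 1.5, -4], "dr": [0, 0, 0], "fingers": 1},
  {"delta_pos": [-5, 4, -8], "dr": [0, 0, 0], "fingers": 1},
  {"delta_pos": [-9, 6, -10], "dr": [0, 0, -3], "fingers": 1},
  {"delta_pos": [-14, 6, -10], "dr": [0, 0, -6], "fingers": 1},
  {"delta_pos": [-19, 6, -10], "dr": [0, 0, -9], "fingers": 1},
])

```text
time: 8.57
tool_pos: [0.561, 0.0565, 0.1529]
tool_rot: [-3.141, 0.0, 1.497]
contact_force: [0.6, 0.2, -1.2]
opening: 0.0251
grip_force: 40.0
```

```bash
python3 -c "
from h import *
go(.475,-.252,.15,1.643)"
```

```text
t 8.57 now [0.561  0.0565 0.1529] [-3.141  0.     1.497] pos cm [-31.4   -6.31   0.3 ] dr [-0.   0.  -8.4]
```

Call:
step_arm([
  {"delta_pos": [0, -3, -1], "dr": [0, 0, 0], "fingers": 1},
  {"delta_pos": [0, -6, -1], "dr": [0, 0, 0], "fingers": 1},
  {"delta_pos": [-2, -9, -1], "dr": [0, 0, -2], "fingers": 1},
  {"delta_pos": [-6, -10, -1], "dr": [0, 0, -4], "fingers": 1},
  {"delta_pos": [-11, -10, -1], "dr": [0, 0, -6], "fingers": 1},
])

```text
time: 9.2
tool_pos: [0.4525, -0.0444, 0.1631]
tool_rot: [-3.141, -0.0, 1.603]
contact_force: [1.2, 0.4, -1.2]
opening: 0.0246
grip_force: 40.0
```

```bash
python3 -c "
from h import *
go(.475,-.252,.06,1.643)"
```

```text
t 9.20 now [ 0.4525 -0.0444  0.1631] [-3.141 -0.     1.603] pos cm [-20.82   1.58  10.31] dr [-0.  -0.  -2.3]
```

Call:
step_arm([
  {"delta_pos": [-5, 0.4, 1], "dr": [0, 0, -1], "fingers": 1},
  {"delta_pos": [-10, 0.8, 3], "dr": [0, 0, -2.3], "fingers": 1},
  {"delta_pos": [-15, 1.2, 6], "dr": [0, 0, -2.3], "fingers": 1},
  {"delta_pos": [-19.5, 1.6, 9], "dr": [0, 0, -2.3], "fingers": 1},
  {"delta_pos": [-20.8, 1.6, 10.3], "dr": [0, 0, -2.3], "fingers": 1},
])

```text
time: 9.82
tool_pos: [0.4746, -0.2535, 0.058]
tool_rot: [-3.14, -0.001, 1.637]
contact_force: [-0.2, 0.6, -0.5]
opening: 0.0241
grip_force: 40.0
```

Call:
step_arm([
  {"delta_pos": [0, 0, 0], "dr": [0, 0, 0], "fingers": 1},
  {"delta_pos": [0, 0, 2], "dr": [0, 0, 0], "fingers": 1},
  {"delta_pos": [0, 0, 4], "dr": [0, 0, 0], "fingers": 1},
  {"delta_pos": [0, 0, 5], "dr": [0, 0, 0], "fingers": 1},
  {"delta_pos": [0, 0, 5.2], "dr": [0, 0, 0], "fingers": 1},
])

```text
time: 10.45
tool_pos: [0.4758, -0.2507, 0.0085]
tool_rot: [3.142, -0.0, 1.641]
contact_force: [0.3, -0.2, -0.9]
opening: 0.0252
grip_force: 40.0
```

Run:
```python
from h import *
import cv2
go(.475,-.252,.002,1.643)
s=viewer.read_camera("side")[:,:,::-1];t=viewer.read_camera("top")[:,:,::-1]
cv2.imwrite("pics/c6.png",np.hstack([cv2.resize(s[120:260,270:430],(457,400)),cv2.resize(t[190:360,320:460],(330,400))]))
```

```text
t 10.45 now [ 0.4758 -0.2507  0.0085] [ 3.142 -0.     1.641] pos cm [-0.12 -0.09  0.65] dr [ 0.  -0.  -0.1]
```

View pics/c6.png

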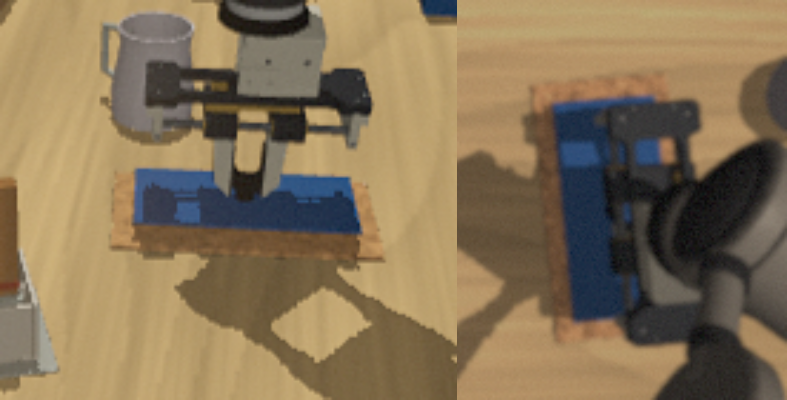

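The lid hovers just over the mat, inside its edges on all the sides I can see. I'll lower it until it touches.

Call:
step_arm([
  {"delta_pos": [0, 0, 0.3], "dr": [0, 0, 0], "fingers": 1},
  {"delta_pos": [0, 0, 0.5], "dr": [0, 0, 0], "fingers": 1},
  {"delta_pos": [0, 0, 0.7], "dr": [0, 0, 0], "fingers": 1},
  {"delta_pos": [0, 0, 0.8], "dr": [0, 0, 0], "fingers": 1},
  {"delta_pos": [0, 0, 0.85], "dr": [0, 0, 0], "fingers": 1},
])

```text
time: 11.18
tool_pos: [0.4755, -0.2516, 0.0001]
tool_rot: [-3.141, 0.0, 1.64]
contact_force: [-2.5, 1.0, 8.1]
opening: 0.0245
grip_force: 40.0
```

Call:
step_arm([
  {"delta_pos": [0, 0, -0.1], "dr": [0, 0, 0], "fingers": 0.1},
  {"delta_pos": [0, 0, -0.1], "dr": [0, 0, 0], "fingers": 0.1},
  {"delta_pos": [0, 0, -0.1], "dr": [0, 0, 0], "fingers": 0.1},
  {"delta_pos": [0, 0, -0.1], "dr": [0, 0, 0], "fingers": 0.1},
  {"delta_pos": [0, 0, -0.5], "dr": [0, 0, 0], "fingers": 0.1},
])

```text
time: 11.8
tool_pos: [0.4753, -0.2514, 0.0045]
tool_rot: [-3.141, -0.0, 1.64]
contact_force: [-0.2, 0.2, -0.1]
opening: 0.042
grip_force: 0.0
```

Call:
step_arm([
  {"delta_pos": [0, 0, -3], "dr": [0, 0, 0], "fingers": 0},
  {"delta_pos": [0, 0, -7], "dr": [0, 0, 0], "fingers": -0.2},
  {"delta_pos": [0, 0, -12], "dr": [0, 0, 0], "fingers": -0.4},
  {"delta_pos": [0, 0, -17], "dr": [0, 0, 0], "fingers": -0.4},
  {"delta_pos": [0, 0, -20], "dr": [0, 0, 0], "fingers": -0.4},
])

```text
time: 12.42
tool_pos: [0.4761, -0.2519, 0.2078]
tool_rot: [3.139, 0.003, 1.64]
contact_force: [0.8, -0.4, 0.0]
opening: 0.0641
grip_force: 0.0
```

Run:
```python
from h import *
import cv2
for n in("side","top"):cv2.imwrite(f"pics/{n}7.png",viewer.read_camera(n)[:,:,::-1])
go(.652,-.024,.20,.335)
```

```text
t 12.53 now [ 0.4771 -0.2526  0.2087] [3.136 0.005 1.64 ] pos cm [21.6  19.03  0.88] dr [ 0.5  0.  74.8]
```

The lid is released with no load left on the wrist. Next, over to the brush.

Call:
step_arm([
  {"delta_pos": [5, 4, 0], "dr": [0, 0, 10], "fingers": -0.4},
  {"delta_pos": [10, 9, 0], "dr": [0, 0, 20], "fingers": -0.4},
  {"delta_pos": [14, 13, 0], "dr": [0, 0, 30], "fingers": -0.4},
  {"delta_pos": [18, 16, 0], "dr": [0, 0, 40], "fingers": -0.4},
  {"delta_pos": [21.6, 19, 0], "dr": [0, 0, 50], "fingers": -0.4},
])

```text
time: 13.15
tool_pos: [0.6506, -0.0207, 0.2032]
tool_rot: [-3.14, 0.001, 0.762]
contact_force: [1.0, -0.7, 0.2]
opening: 0.0644
grip_force: 0.0
```

Run:
```python
from h import *
go(.652,-.024,.175,.335)
```

```text
t 13.15 now [ 0.6506 -0.0207  0.2032] [-3.14e+00  1.00e-03  7.62e-01] pos cm [-0.13  0.34  2.82] dr [-0.1  0.1 24.5]
```

Call:
step_arm([
  {"delta_pos": [-0.1, 0.2, 0], "dr": [0, 0, 10], "fingers": -0.1},
  {"delta_pos": [-0.1, 0.2, 1], "dr": [0, 0, 20], "fingers": -0.1},
  {"delta_pos": [-0.1, 0.2, 2.5], "dr": [0, 0, 24.5], "fingers": -0.1},
  {"delta_pos": [-0.1, 0.2, 4], "dr": [0, 0, 24.5], "fingers": -0.1},
  {"delta_pos": [-0.1, 0.2, 5], "dr": [0, 0, 24.5], "fingers": -0.1},
])

```text
time: 13.78
tool_pos: [0.6502, -0.0251, 0.1529]
tool_rot: [-3.141, 0.002, 0.341]
contact_force: [0.5, 0.6, 0.6]
opening: 0.0506
grip_force: 0.0
```

Run:
```python
from h import *
import cv2
s=robot.observe();p=s["tool_pos"];Q=R.from_euler("xyz",s["tool_rot"]);Y=Q.apply([0,1,0])*s["opening"]/2;X=Q.apply([.0095,0,0]);Z=Q.apply([0,0,-.019])
go(.652,-.024,.111,.335)
print(((proj("side",np.array([p+Z,p+Z+Y+X,p+Z-Y+X,[.6523,-.024,.157]]))-[230,140])*6).round())
a=viewer.read_camera("side")[140:240,230:330,::-1]
cv2.imwrite("pics/c8.png",cv2.resize(a,(600,600),interpolation=cv2.INTER_CUBIC))
```

```text
t 13.78 now [ 0.6502 -0.0251  0.1529] [-3.141e+00  2.000e-03  3.410e-01] pos cm [ 0.22 -0.03  4.19] dr [-0.1  0.1  0.4]
[[257. 213.]
 [219. 180.]
 [240. 252.]
 [251. 252.]]
```

View pics/c8.png

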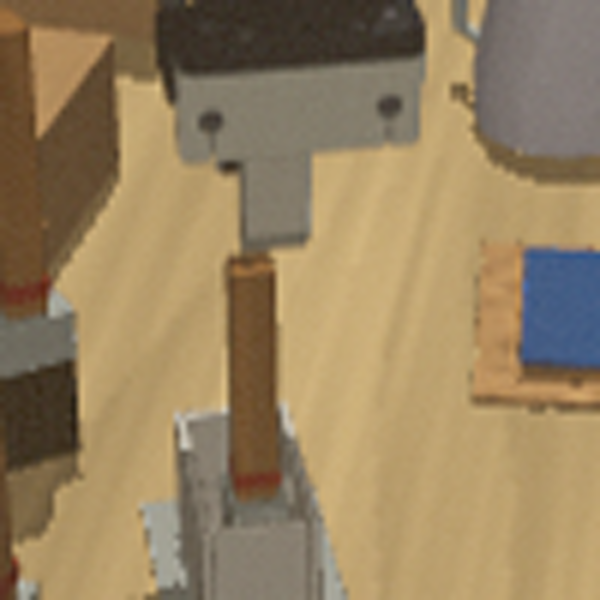

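The near finger is centred at crop u≈276 and the handle at u≈253. Allowing for perspective, the handle is about 2–3 mm along +tool x. I'll correct for that, descend and pinch.

Call:
step_arm([
  {"delta_pos": [0.3, 0, 1], "dr": [0, 0, 0], "fingers": -0.1},
  {"delta_pos": [0.3, 0, 2], "dr": [0, 0, 0], "fingers": -0.1},
  {"delta_pos": [0.3, 0, 3], "dr": [0, 0, 0], "fingers": -0.1},
  {"delta_pos": [0.3, 0, 4], "dr": [0, 0, 0], "fingers": -0.1},
  {"delta_pos": [0.3, 0, 4.2], "dr": [0, 0, 0], "fingers": 0},
])

```text
time: 14.45
tool_pos: [0.6531, -0.0241, 0.1116]
tool_rot: [-3.141, 0.001, 0.34]
contact_force: [-0.2, -0.0, 0.4]
opening: 0.0466
grip_force: 0.0
```

Call:
step_arm([
  {"delta_pos": [0, 0, 0], "dr": [0, 0, 0], "fingers": 1},
  {"delta_pos": [0, 0, 0], "dr": [0, 0, 0], "fingers": 1},
  {"delta_pos": [0, 0, 0], "dr": [0, 0, 0], "fingers": 1},
  {"delta_pos": [0, 0, 0], "dr": [0, 0, 0], "fingers": 1},
  {"delta_pos": [0, 0, 0], "dr": [0, 0, 0], "fingers": 1},
], newtons=25)

```text
time: 15.08
tool_pos: [0.6538, -0.0241, 0.1129]
tool_rot: [3.141, -0.0, 0.34]
contact_force: [0.5, -0.2, 1.6]
opening: 0.0138
grip_force: 25.0
```

Call:
step_arm([
  {"delta_pos": [0, 0, -1], "dr": [0, 0, 0], "fingers": 1},
  {"delta_pos": [0, 0, -2.5], "dr": [0, 0, 0], "fingers": 1},
  {"delta_pos": [0, 0, -4.5], "dr": [0, 0, 0], "fingers": 1},
  {"delta_pos": [0, 0, -7], "dr": [0, 0, 0], "fingers": 1},
  {"delta_pos": [0, 0, -9], "dr": [0, 0, 0], "fingers": 1},
])

```text
time: 15.7
tool_pos: [0.6541, -0.0241, 0.2052]
tool_rot: [3.14, -0.002, 0.34]
contact_force: [0.6, -0.6, 0.2]
opening: 0.0139
grip_force: 25.0
```

Run:
```python
from h import *
import cv2
cv2.imwrite("pics/side9.png",viewer.read_camera("side")[:,:,::-1])
go(.52,-.0,.16,-.1)
```

```text
t 15.75 now [ 0.6552 -0.0243  0.2081] [ 3.138 -0.006  0.34 ] pos cm [-11.96  -6.81   4.72] dr [ 0.1 -0.4 25.2]
```

Call:
step_arm([
  {"delta_pos": [-3, -1.5, 0], "dr": [0, 0, 5], "fingers": 1},
  {"delta_pos": [-6, -3, 0], "dr": [0, 0, 10], "fingers": 1},
  {"delta_pos": [-9, -5, 1.5], "dr": [0, 0, 15], "fingers": 1},
  {"delta_pos": [-11, -6.2, 4], "dr": [0, 0, 20], "fingers": 1},
  {"delta_pos": [-12, -6.8, 6.5], "dr": [0, 0, 25], "fingers": 1},
])

```text
time: 16.38
tool_pos: [0.5169, 0.0003, 0.1379]
tool_rot: [3.141, -0.001, -0.099]
contact_force: [-0.2, -1.1, -0.5]
opening: 0.014
grip_force: 25.0
```

Run:
```python
from h import *
import cv2
cv2.imwrite("pics/side10.png",viewer.read_camera("side")[:,:,::-1])
go(.53,-.0,.1055,-.1)
```

```text
t 16.43 now [0.514  0.0008 0.1346] [-3.141  0.006 -0.103] pos cm [ 1.62 -0.08  2.9 ] dr [-0.   0.3 -0.1]
```

Call:
step_arm([
  {"delta_pos": [0.5, 0, 0], "dr": [0, 0, 0], "fingers": 1},
  {"delta_pos": [1, 0, 1], "dr": [0, 0, 0], "fingers": 1},
  {"delta_pos": [1, 0, 2], "dr": [0, 0, 0], "fingers": 1},
  {"delta_pos": [1, 0, 2.5], "dr": [0, 0, 0], "fingers": 1},
  {"delta_pos": [1, 0, 2.5], "dr": [0, 0, 0], "fingers": 1},
])

```text
time: 17.05
tool_pos: [0.5275, -0.0009, 0.1121]
tool_rot: [3.142, 0.001, -0.096]
contact_force: [0.0, 0.5, -0.3]
opening: 0.0139
grip_force: 25.0
```

Call:
step_arm([
  {"delta_pos": [0, 0, 0.1], "dr": [0, 0, 0], "fingers": 1},
  {"delta_pos": [0, 0, 0.2], "dr": [0, 0, 0], "fingers": 1},
  {"delta_pos": [0, 0, 0.3], "dr": [0, 0, 0], "fingers": 1},
  {"delta_pos": [0, 0, 0.3], "dr": [0, 0, 0], "fingers": 1},
  {"delta_pos": [0, 0, 0.3], "dr": [0, 0, 0], "fingers": 1},
])

```text
time: 17.68
tool_pos: [0.5278, -0.001, 0.1097]
tool_rot: [3.142, -0.0, -0.097]
contact_force: [-0.4, 1.2, -0.2]
opening: 0.0141
grip_force: 25.0
```

Call:
step_arm([
  {"delta_pos": [0, 0, 0.1], "dr": [0, 0, 0], "fingers": 1},
  {"delta_pos": [0, 0, 0.2], "dr": [0, 0, 0], "fingers": 1},
  {"delta_pos": [0, 0, 0.3], "dr": [0, 0, 0], "fingers": 1},
  {"delta_pos": [0, 0, 0.4], "dr": [0, 0, 0], "fingers": 1},
  {"delta_pos": [0, 0, 0.4], "dr": [0, 0, 0], "fingers": 1},
])

```text
time: 18.3
tool_pos: [0.5297, -0.001, 0.1086]
tool_rot: [3.142, -0.006, -0.097]
contact_force: [-2.3, 0.2, 18.3]
opening: 0.0136
grip_force: 25.0
```

Call:
step_arm([
  {"delta_pos": [-0.8, 0, 0], "dr": [0, 0, 0], "fingers": 1},
  {"delta_pos": [-1.6, 0, 0], "dr": [0, 0, 0], "fingers": 1},
  {"delta_pos": [-2.4, 0, 0.05], "dr": [0, 0, 0], "fingers": 1},
  {"delta_pos": [-3.6, 0, 0.2], "dr": [0, 0, 0], "fingers": 1},
  {"delta_pos": [-4.8, 0, 0.4], "dr": [0, 0, 0], "fingers": 1},
])

```text
time: 18.92
tool_pos: [0.4811, 0.0037, 0.1026]
tool_rot: [-3.142, -0.004, -0.097]
contact_force: [1.2, -0.3, 1.0]
opening: 0.0137
grip_force: 25.0
```

```bash
cat > bs.py <<'E'
import cv2,sys
from h import *
s=robot.observe();p=s["tool_pos"];print("t",s["time"],p.round(4),s["tool_rot"].round(3),s["contact_force"].round(1))
im=viewer.read_camera("side")[:,:,::-1].copy();cv2.imwrite(f"pics/side{sys.argv[1]}.png",im)
# dark bristles (dark, low saturation) near worktop, in window around predicted brush
hsv=cv2.cvtColor(im,cv2.COLOR_BGR2HSV)
L=.14
Q=R.from_euler("xyz",s["tool_rot"]);piv=p+Q.apply([0,0,-.0315])
def mask(c,lo,hi):
    return None
best=[]
# compare handle colour (brown: saturated, dark) against table along hypothesised brush axis
for th in range(0,96,5):
    a=np.radians(th);d=Q.apply([np.sin(a),0,np.cos(a)])
    pts=np.array([piv+d*l for l in np.linspace(.03,.135,22)])
    uv=proj("side",pts).round().astype(int)
    best.append((th,uv[-1].tolist(),im[uv[:,1],uv[:,0]].mean(1).round().astype(int).tolist()))
for b in best:print(b[0],b[1],b[2][::3])
E
python3 bs.py 11
```

```text
t 18.925 [0.4811 0.0037 0.1026] [-3.142 -0.004 -0.097] [ 1.2 -0.3  1. ]
0 [348, 258] [150, 150, 151, 154, 153, 141, 96, 140]
5 [343, 257] [109, 145, 146, 152, 151, 152, 90, 91]
10 [337, 255] [72, 94, 144, 143, 140, 139, 145, 86]
15 [332, 253] [66, 67, 66, 74, 79, 104, 33, 41]
20 [327, 251] [68, 75, 72, 76, 82, 106, 45, 49]
25 [322, 249] [74, 77, 74, 80, 164, 89, 83, 158]
30 [318, 246] [75, 66, 138, 145, 156, 154, 158, 145]
35 [313, 243] [68, 142, 141, 154, 153, 155, 143, 154]
40 [309, 240] [130, 143, 150, 152, 154, 144, 157, 153]
45 [306, 236] [145, 143, 153, 147, 144, 145, 151, 154]
50 [302, 232] [143, 142, 153, 152, 144, 154, 152, 150]
55 [299, 228] [140, 150, 148, 145, 148, 156, 151, 152]
60 [296, 224] [144, 153, 149, 144, 150, 153, 153, 146]
65 [294, 220] [142, 153, 151, 143, 150, 151, 152, 146]
70 [292, 215] [82, 155, 152, 143, 156, 150, 150, 158]
75 [290, 211] [102, 93, 107, 145, 152, 154, 152, 162]
80 [289, 206] [122, 127, 137, 119, 95, 154, 155, 166]
85 [288, 201] [142, 110, 142, 108, 140, 152, 155, 164]
90 [288, 196] [109, 80, 76, 80, 138, 152, 149, 163]
95 [289, 191] [113, 120, 96, 95, 138, 155, 149, 164]
```

Call:
step_arm([
  {"delta_pos": [-1.2, 0, 0.4], "dr": [0, 0, 0], "fingers": 1},
  {"delta_pos": [-2.3, 0, 0.9], "dr": [0, 0, 0], "fingers": 1},
  {"delta_pos": [-3.4, 0, 1.5], "dr": [0, 0, 0], "fingers": 1},
  {"delta_pos": [-4.4, 0, 2.2], "dr": [0, 0, 0], "fingers": 1},
  {"delta_pos": [-5.3, 0, 2.9], "dr": [0, 0, 0], "fingers": 1},
])

```text
time: 19.6
tool_pos: [0.4268, 0.0088, 0.0727]
tool_rot: [3.141, 0.0, -0.096]
contact_force: [-0.7, 0.9, 2.8]
opening: 0.0137
grip_force: 25.0
```

```bash
python3 bs.py 12
```

```text
t 19.6 [0.4268 0.0088 0.0727] [ 3.141  0.    -0.096] [-0.7  0.9  2.8]
0 [372, 273] [163, 165, 164, 90, 94, 160, 96, 96]
5 [367, 271] [162, 156, 156, 95, 97, 94, 94, 93]
10 [361, 270] [158, 155, 160, 94, 87, 160, 94, 102]
15 [356, 268] [155, 159, 153, 90, 162, 156, 86, 157]
20 [351, 266] [153, 158, 154, 153, 157, 155, 95, 155]
25 [346, 264] [157, 150, 153, 153, 152, 149, 142, 116]
30 [342, 261] [120, 150, 149, 151, 151, 160, 94, 93]
35 [338, 258] [90, 132, 153, 153, 159, 160, 137, 90]
40 [333, 255] [65, 68, 69, 66, 90, 107, 45, 46]
45 [330, 251] [70, 74, 73, 72, 97, 109, 46, 44]
50 [326, 247] [76, 76, 81, 84, 160, 136, 47, 90]
55 [323, 244] [80, 92, 95, 130, 136, 145, 159, 156]
60 [321, 239] [66, 101, 158, 152, 148, 149, 164, 158]
65 [318, 235] [55, 154, 156, 144, 148, 152, 155, 147]
70 [317, 231] [96, 154, 150, 149, 150, 159, 156, 144]
75 [315, 226] [143, 153, 146, 150, 150, 161, 152, 153]
80 [314, 222] [144, 153, 147, 148, 147, 153, 148, 157]
85 [314, 217] [131, 152, 147, 147, 149, 152, 147, 156]
90 [314, 212] [124, 155, 146, 146, 155, 152, 148, 155]
95 [314, 208] [129, 155, 147, 146, 149, 150, 148, 151]
```

Call:
step_arm([
  {"delta_pos": [-0.8, 0, 0.7], "dr": [0, 0, 0], "fingers": 1},
  {"delta_pos": [-1.5, 0, 1.4], "dr": [0, 0, 0], "fingers": 1},
  {"delta_pos": [-2.1, 0, 2.1], "dr": [0, 0, 0], "fingers": 1},
  {"delta_pos": [-2.7, 0, 2.9], "dr": [0, 0, 0], "fingers": 1},
  {"delta_pos": [-3.2, 0, 3.7], "dr": [0, 0, 0], "fingers": 1},
])

```text
time: 20.27
tool_pos: [0.3953, 0.0118, 0.0351]
tool_rot: [3.141, -0.0, -0.097]
contact_force: [1.3, 0.2, 1.9]
opening: 0.0138
grip_force: 25.0
```

```bash
python3 bs.py 13 | awk 'NR==1||/^(5|6|7|8)/'
```

```text
t 20.275 [0.3953 0.0118 0.0351] [ 3.141 -0.    -0.097] [1.3 0.2 1.9]
5 [379, 287] [101, 100, 168, 96, 95, 94, 97, 104]
50 [340, 263] [122, 160, 156, 156, 155, 92, 97, 151]
55 [337, 259] [67, 99, 157, 157, 151, 93, 97, 92]
60 [334, 255] [66, 66, 72, 64, 106, 109, 45, 49]
65 [332, 251] [71, 69, 75, 70, 98, 112, 42, 49]
70 [330, 247] [84, 77, 85, 81, 165, 154, 52, 50]
75 [329, 243] [114, 108, 113, 77, 159, 47, 141, 151]
80 [328, 238] [122, 107, 123, 146, 153, 143, 154, 164]
85 [328, 234] [122, 152, 150, 161, 152, 147, 153, 162]
```

Call:
step_arm([
  {"delta_pos": [-0.5, 0, 0.9], "dr": [0, 0, 0], "fingers": 1},
  {"delta_pos": [-0.9, 0, 1.8], "dr": [0, 0, 0], "fingers": 1},
  {"delta_pos": [-1.3, 0, 2.7], "dr": [0, 0, 0], "fingers": 1},
  {"delta_pos": [-1.6, 0, 3.6], "dr": [0, 0, 0], "fingers": 1},
  {"delta_pos": [-1.8, 0, 4.4], "dr": [0, 0, 0], "fingers": 1},
])

```text
time: 20.95
tool_pos: [0.3774, 0.0136, -0.009]
tool_rot: [3.142, -0.0, -0.097]
contact_force: [0.9, -0.1, 1.2]
opening: 0.0138
grip_force: 25.0
```

```bash
python3 bs.py 14 | awk 'NR==1||/^(5|6|7|8|9)/'
```

```text
t 20.95 [ 0.3774  0.0136 -0.009 ] [ 3.142 -0.    -0.097] [ 0.9 -0.1  1.2]
5 [385, 302] [102, 98, 98, 99, 95, 100, 93, 93]
50 [346, 279] [101, 96, 162, 161, 160, 160, 156, 157]
55 [343, 276] [96, 97, 165, 156, 157, 154, 150, 160]
60 [341, 272] [105, 102, 94, 157, 159, 157, 153, 157]
65 [339, 268] [119, 154, 93, 124, 159, 154, 159, 147]
70 [337, 264] [121, 174, 125, 95, 120, 116, 162, 143]
75 [336, 260] [125, 83, 158, 93, 97, 111, 98, 118]
80 [335, 256] [123, 68, 68, 70, 87, 113, 39, 44]
85 [335, 251] [124, 74, 73, 78, 90, 106, 43, 50]
90 [335, 247] [119, 76, 95, 108, 163, 164, 51, 52]
95 [335, 243] [122, 112, 118, 113, 177, 143, 110, 147]
```

Call:
step_arm([
  {"delta_pos": [-0.1, 0, 0.2], "dr": [0, 0, 0], "fingers": 1},
  {"delta_pos": [-0.2, 0, 0.4], "dr": [0, 0, 0], "fingers": 1},
  {"delta_pos": [-0.2, 0, 0.4], "dr": [0, 0, 0], "fingers": 1},
  {"delta_pos": [-0.2, 0, -2], "dr": [0, 0, 0], "fingers": 1},
  {"delta_pos": [-0.2, 0, -5], "dr": [0, 0, 0], "fingers": 1},
])

```text
time: 21.62
tool_pos: [0.3741, 0.014, 0.0418]
tool_rot: [-3.141, 0.004, -0.097]
contact_force: [1.1, -0.2, -0.6]
opening: 0.0137
grip_force: 25.0
```

Call:
step_arm([
  {"delta_pos": [0, 0, -3], "dr": [0, 0, 0], "fingers": 1},
  {"delta_pos": [0, 0, -5], "dr": [0, 0, 0], "fingers": 1},
  {"delta_pos": [0, 0, -6], "dr": [0, 0, 0], "fingers": 1},
  {"delta_pos": [0, 0, -6], "dr": [0, 0, 0], "fingers": 1},
  {"delta_pos": [0, 0, -6], "dr": [0, 0, 0], "fingers": 1},
])

```text
time: 22.25
tool_pos: [0.3748, 0.0139, 0.1009]
tool_rot: [-3.142, 0.002, -0.097]
contact_force: [0.3, -0.1, -0.8]
opening: 0.0138
grip_force: 25.0
```

```bash
python3 bs.py 15 | awk 'NR==1||/^(7|8|9)/'; python3 -c "
from h import *
go(.483,.272,.1,-.233)"
```

```text
t 22.25 [0.3748 0.0139 0.1009] [-3.142e+00  2.000e-03 -9.700e-02] [ 0.3 -0.1 -0.8]
70 [342, 224] [143, 158, 157, 151, 140, 156, 147, 148]
75 [341, 219] [65, 118, 158, 147, 147, 161, 153, 144]
80 [340, 214] [64, 62, 66, 68, 110, 107, 32, 40]
85 [339, 209] [62, 65, 67, 69, 113, 109, 39, 47]
90 [340, 205] [106, 71, 76, 91, 179, 162, 48, 54]
95 [340, 200] [121, 115, 120, 105, 174, 145, 91, 91]
t 22.30 now [0.3748 0.0139 0.1008] [-3.142e+00  2.000e-03 -9.700e-02] pos cm [  8.28 -26.73   0.07] dr [0.  0.1 7.8]
```

Call:
step_arm([
  {"delta_pos": [1.5, -5, 0], "dr": [0, 0, 2], "fingers": 1},
  {"delta_pos": [3, -10, 0], "dr": [0, 0, 4], "fingers": 1},
  {"delta_pos": [4.5, -15, 0], "dr": [0, 0, 6], "fingers": 1},
  {"delta_pos": [6.5, -20, 0], "dr": [0, 0, 7.8], "fingers": 1},
  {"delta_pos": [7.5, -24, 0], "dr": [0, 0, 7.8], "fingers": 1},
])

```text
time: 22.92
tool_pos: [0.4737, 0.2473, 0.1004]
tool_rot: [3.141, 0.001, -0.232]
contact_force: [0.1, -0.3, 0.4]
opening: 0.0138
grip_force: 25.0
```

```bash
python3 -c "
from h import *
go(.483,.272,.05,-.233)"
```

```text
t 22.93 now [0.4737 0.2473 0.1004] [ 3.141e+00  1.000e-03 -2.320e-01] pos cm [ 0.34 -2.62  5.04] dr [0.  0.1 0. ]
```

```bash
python3 -c "
from h import *
for z in(0,.08):
  for u,v in((66,225),(85,222),(66,208),(60,243),(28,207)):
    r=fit([[0,0,0]],[('top',0,u,v)],[.6,.4,z,0]);
    f=lambda q:proj('top',[q[0],q[1],z])-[u,v]
    print(z,(u,v),least_squares(f,[.6,.4]).x.round(3))
"
```

```text
0 (66, 225) [0.593 0.446]
0 (85, 222) [0.6   0.405]
0 (66, 208) [0.63  0.447]
0 (60, 243) [0.554 0.457]
0 (28, 207) [0.633 0.528]
0.08 (66, 225) [0.59  0.405]
0.08 (85, 222) [0.596 0.369]
0.08 (66, 208) [0.624 0.407]
0.08 (60, 243) [0.555 0.415]
0.08 (28, 207) [0.626 0.48 ]
```

Call:
step_arm([
  {"delta_pos": [0.3, -2.2, 0], "dr": [0, 0, 0], "fingers": 1},
  {"delta_pos": [0.3, -2.5, 2], "dr": [0, 0, 0], "fingers": 1},
  {"delta_pos": [0.3, -2.5, 4.5], "dr": [0, 0, 0], "fingers": 1},
  {"delta_pos": [0.3, -2.5, 6.5], "dr": [0, 0, 0], "fingers": 1},
  {"delta_pos": [0.3, -2.5, 7], "dr": [0, 0, 0], "fingers": 1},
])

```text
time: 23.55
tool_pos: [0.4805, 0.2685, 0.0294]
tool_rot: [3.139, 0.004, -0.233]
contact_force: [-0.0, 0.2, -0.9]
opening: 0.0138
grip_force: 25.0
```

Run:
```python
from h import *
import cv2
go(.483,.272,0.003,-.233)
s=viewer.read_camera("side")[:,:,::-1];t=viewer.read_camera("top")[:,:,::-1]
cv2.imwrite("pics/side16.png",s);cv2.imwrite("pics/top16.png",t)
cv2.imwrite("pics/c16.png",np.hstack([cv2.resize(s[270:400,220:390],(510,390),interpolation=cv2.INTER_CUBIC),cv2.resize(t[180:310,95:190],(285,390),interpolation=cv2.INTER_CUBIC)]))
```

```text
t 23.55 now [0.4805 0.2685 0.0294] [ 3.139  0.004 -0.233] pos cm [ 0.17 -0.4   2.64] dr [0.1 0.2 0. ]
```

View pics/c16.png

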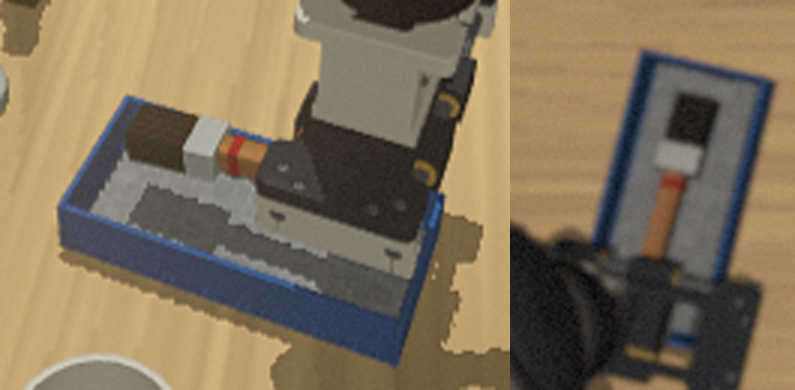

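The crop shows the near-level brush aligned with the open case. The head at (693,118) is centred between the long walls, with about 20 mm to the far wall. Next I'll lower it in.

Call:
step_arm([
  {"delta_pos": [0.1, -0.1, 1], "dr": [0, 0, 0], "fingers": 1},
  {"delta_pos": [0.1, -0.1, 2], "dr": [0, 0, 0], "fingers": 1},
  {"delta_pos": [0.1, -0.1, 2.7], "dr": [0, 0, 0], "fingers": 1},
  {"delta_pos": [0.1, -0.1, 3.1], "dr": [0, 0, 0], "fingers": 1},
  {"delta_pos": [0.1, -0.1, 3.3], "dr": [0, 0, 0], "fingers": 1},
])

```text
time: 24.28
tool_pos: [0.4831, 0.2698, -0.0016]
tool_rot: [3.141, 0.0, -0.233]
contact_force: [-0.2, 0.5, -0.0]
opening: 0.0135
grip_force: 25.0
```

Call:
step_arm([
  {"delta_pos": [0, 0, 0.2], "dr": [0, 0, 0], "fingers": 1},
  {"delta_pos": [-0.1, 0, 0.4], "dr": [0, 0, 0], "fingers": 1},
  {"delta_pos": [-0.1, 0, 0.6], "dr": [0, 0, 0], "fingers": 1},
  {"delta_pos": [-0.1, 0, 0.7], "dr": [0, 0, 0], "fingers": 1},
  {"delta_pos": [-0.1, 0, 0.7], "dr": [0, 0, 0], "fingers": 1},
])

```text
time: 24.9
tool_pos: [0.4822, 0.2701, -0.0082]
tool_rot: [-3.142, -0.0, -0.233]
contact_force: [-2.5, 0.4, 1.4]
opening: 0.014
grip_force: 25.0
```

Call:
step_arm([
  {"delta_pos": [0, 0, 0.1], "dr": [0, 0, 0], "fingers": 1},
  {"delta_pos": [-0.1, 0, 0.2], "dr": [0, 0, 0], "fingers": 1},
  {"delta_pos": [-0.1, 0, 0.3], "dr": [0, 0, 0], "fingers": 1},
  {"delta_pos": [-0.1, 0, 0.4], "dr": [0, 0, 0], "fingers": 1},
  {"delta_pos": [-0.1, 0, 0.4], "dr": [0, 0, 0], "fingers": 1},
])

```text
time: 25.52
tool_pos: [0.4814, 0.2703, -0.0124]
tool_rot: [-3.142, -0.0, -0.233]
contact_force: [0.4, 0.3, 2.0]
opening: 0.0139
grip_force: 25.0
```

Call:
step_arm([
  {"delta_pos": [0, 0, 0.1], "dr": [0, 0, 0], "fingers": 1},
  {"delta_pos": [0, 0, 0.15], "dr": [0, 0, 0], "fingers": 1},
  {"delta_pos": [0, 0, 0.15], "dr": [0, 0, 0], "fingers": 0.9},
  {"delta_pos": [0, 0, 0.15], "dr": [0, 0, 0], "fingers": 0.55},
  {"delta_pos": [0, 0, 0.15], "dr": [0, 0, 0], "fingers": 0.45},
])

```text
time: 26.15
tool_pos: [0.4807, 0.2702, -0.0141]
tool_rot: [3.141, 0.001, -0.233]
contact_force: [-0.3, -0.4, -0.1]
opening: 0.0243
grip_force: 0.0
```

Call:
step_arm([
  {"delta_pos": [0, 0, 0], "dr": [0, 0, 0], "fingers": 0.45},
  {"delta_pos": [0, 0, 0], "dr": [0, 0, 0], "fingers": 0.4},
  {"delta_pos": [0, 0, 0], "dr": [0, 0, 0], "fingers": 0.4},
  {"delta_pos": [0, 0, -1], "dr": [0, 0, 0], "fingers": 0.4},
  {"delta_pos": [0, 0, -2], "dr": [0, 0, 0], "fingers": 0.4},
])

```text
time: 26.78
tool_pos: [0.4814, 0.2703, 0.007]
tool_rot: [-3.141, -0.0, -0.233]
contact_force: [0.7, -0.1, -0.1]
opening: 0.0275
grip_force: 0.0
```

Released. I'll lift clear and move back so the cameras can see the case.

Call:
step_arm([
  {"delta_pos": [0, 0, -3], "dr": [0, 0, 0], "fingers": 0.4},
  {"delta_pos": [0, 0, -7], "dr": [0, 0, 0], "fingers": 0.4},
  {"delta_pos": [0, 0, -12], "dr": [0, 0, 0], "fingers": 0.4},
  {"delta_pos": [0, 4, -17], "dr": [0, 0, 0], "fingers": 0.4},
  {"delta_pos": [0, 9, -20], "dr": [0, 0, 0], "fingers": 0.4},
])

```text
time: 27.4
tool_pos: [0.461, 0.1825, 0.2094]
tool_rot: [-3.14, -0.004, -0.231]
contact_force: [1.4, -0.4, 0.5]
opening: 0.0275
grip_force: 0.0
```

Call:
step_arm([
  {"delta_pos": [0, 6, 0], "dr": [0, 0, 0], "fingers": 0.4},
  {"delta_pos": [-1, 12, 0], "dr": [0, 0, 0], "fingers": 0.4},
  {"delta_pos": [-2, 17, 0], "dr": [0, 0, 0], "fingers": 0.4},
  {"delta_pos": [-2, 20, 0], "dr": [0, 0, 0], "fingers": 0.4},
  {"delta_pos": [-2, 20, 0], "dr": [0, 0, 0], "fingers": 0.4},
])

```text
time: 28.02
tool_pos: [0.3946, -0.0086, 0.2071]
tool_rot: [3.141, -0.002, -0.236]
contact_force: [-0.4, 1.6, 1.2]
opening: 0.0273
grip_force: 0.0
```

Run:
```python
from h import *
import cv2
C=np.array([.5465,.257]);Q=rz(-.233)[:2,:2]
im={n:viewer.read_camera(n)[:,:,::-1].copy() for n in("side","top")}
for n in im:cv2.imwrite(f"pics/{n}17.png",im[n])
print(robot.observe()["tool_pos"])
# ortho-rectify top view at height z=.015 into case frame, print coarse intensity and a redness (R-B) map
for n in("top","side"):
    print(n)
    for y in range(35,-36,-7):
        row=[]
        for x in range(-90,91,9):
            w=np.r_[C+Q@np.array([x,y])/1e3,.02];u,v=proj(n,w).round().astype(int);b,g,r=map(int,im[n][v,u])
            row.append("#" if max(b,g,r)<70 else "h" if r-b>25 else "B" if b-r>25 else "+" if r>140 else ".")
        print("%4d "%y,"".join(row))
```

```text
[ 0.39512501 -0.00704726  0.20674446]
top
  35  B....................
  28  B....................
  21  B....................
  14  .....................
   7  B............+.####..
   0  B.hhhhhhhhhhh+.####..
  -7  B.hhhhhhhhhhh+.####..
 -14  B............+.####..
 -21  B....................
 -28  B....................
 -35  B....................
side
  35  BBBBB.....BB...B.....
  28  ....................#
  21  ..............#.....#
  14  ..hhh...hh.h...###...
   7  ..hhhhhhhhhhh.+####..
   0  ..hhhhhhhhhhh++#.#h.#
  -7  ..hhhhhhhhhhh++###h.#
 -14  .............++###h..
 -21  ....................#
 -28  BBBBB.BB..BB.....B.B.
 -35  BBBBBBBBB............
```

Both views show the brush lying straight in the case, clear of the walls, and the arm is away from everything.

```bash
python3 -c "
from cell import robot
print(robot.hand_in())"
```

```text
the job is handed in; nothing more can be done
None
```

I've handed the job in at about 28 s: the lid was set down knob up on the cork mat, and the brush was swung over to nearly level and laid flat in the blue case, where both cameras showed it clear of the walls after release.

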